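# Close up a row of ink tubs on the carrying rail

## Task

Without picking anything up, push the row of four ink tubs along the aluminium rail as one train, touching only the hindmost tub, until the row is tight against the end stop. Then push the keeper's upright tab away from the robot, all the way, so that its steel bar closes the rail behind the row. Leave the tubs standing on the rail, and everything else on the table where it is.

Things in the scene. Friction and masses are not known exactly. Their poses are not given: they have to be found in the camera images.
- rail: Fixed aluminium rail: floor plate 430 x 78 mm, 6 mm thick; two lips rise to 18 mm above the table, channel between them 54 mm wide. Origin: on the table under its middle; y runs along it to the end stop (robot's left), x across it away from the robot, z up. Open at y = -215 mm. Tubs at home have centres at y = 185, 135, 85, 35 mm. Bottles beside it are 115 mm tall, over 130 mm beyond its mid-line.
- stop_face (a point): Middle of the inner face of the end stop, at the rail floor's height (6 mm above the table); y = 210 mm in the rail's frame. The stop is a plate across the rail, 78 mm wide, 8 mm thick, top 36 mm above the table. The foremost tub must touch this face.
- tub1: Round screw-lid ink tub number 1 of the row, white plastic with a grey lid: an upright cylinder 50 mm across and 38 mm tall, about 100 g. It stands loose on the rail's floor. Origin: centre of its underside, z up. Foremost in the row, nearest the end stop; at the start its front is 60 to 140 mm from the stop.
- tub2: Round screw-lid ink tub number 2 of the row, white plastic with a grey lid: an upright cylinder 50 mm across and 38 mm tall, about 100 g. It stands loose on the rail's floor. Origin: centre of its underside, z up. Touches tub 1 at the start.
- tub3: Round screw-lid ink tub number 3 of the row, white plastic with a grey lid: an upright cylinder 50 mm across and 38 mm tall, about 100 g. It stands loose on the rail's floor. Origin: centre of its underside, z up. Touches tub 2 at the start.
- tub4: Round screw-lid ink tub number 4 of the row, white plastic with a grey lid: an upright cylinder 50 mm across and 38 mm tall, about 100 g. It stands loose on the rail's floor. Origin: centre of its underside, z up. Hindmost, farthest from the end stop, touching tub 3; the only one to be pushed on. Its free side looks to the rail's open end.
- keeper (a joint): Travel (m) of the keeper, a steel bar sliding across the rail (along the rail's +x) at y = 0, 24 to 34 mm above the table, 10 mm wide: 5 mm behind the row at home. 0 to 0.008: drawn back to the robot's side, clear of the channel (the start); 0.066: fully home across the rail, against its limit. Friction about 2 N; it stays where it is left.
- keeper_tab (a point): Centre of the push face (looks to the rail's -x, to the robot) of the keeper's upright steel tab, 30 mm wide along the rail, 8 mm thick, 34 to 70 mm above the table. This point: 55 mm above the table, at x = -99 mm + travel, y = 0 in the rail's frame. It slides over a grey bracket, 35 mm high, 44 mm long along the rail, from x = -105 to -35 mm.
- spare_tub: A fifth tub of the same shape and size, standing on the table beside the rail's far side; not part of the row, leave alone. Origin: centre of its underside.
- glue_a: Glue bottle, green, 42 mm across, 115 mm tall, standing; leave alone. Origin: centre of its underside.
- glue_b: Glue bottle, white, 42 mm across, 115 mm tall, standing; leave alone. Origin: centre of its underside.
- ink_jar: Jar with black lid, 56 mm across, 66 mm tall, standing beyond the rail; leave alone. Origin: centre of its underside.
- marker_a: Marker pen, 130 mm long, 13 mm thick, lying on the robot's side of the rail; leave alone. Origin: under its middle, x along it.
- tape: Clear tape roll, 68 mm across, 19 mm high, lying flat beyond the rail; leave alone. Origin: centre of its underside.
- scissors: Scissors with black handles, about 165 mm long, lying flat on the robot's side of the rail; leave alone. Origin: under the pivot, x towards the blades.
Not all that is in view belongs to the job. Leave any orange or yellow look-alike of the tub3 alone.

How it is judged:
On the way:
1. the row is tight against the end stop, with the keeper still drawn back (y of tub1 in the frame of rail above 0.181 m and y of tub2 in the frame of rail above 0.131 m and y of tub3 in the frame of rail above 0.081 m and y of tub4 in the frame of rail above 0.031 m and value of joint keeper below 0.02 m), for 0.2 s.
At the end, for the whole second after the job is handed in: All four tubs stand upright and still in the rail's channel, each within 4 mm of its home place (row tight against the end stop), and the keeper is pushed at least 60 of its 66 mm, across the rail behind the row (y of tub1 in the frame of rail above 0.181 m and y of tub2 in the frame of rail above 0.131 m and y of tub3 in the frame of rail above 0.081 m and y of tub4 in the frame of rail above 0.031 m and x of tub1 in the frame of rail between -0.006 and 0.006 m and x of tub2 in the frame of rail between -0.006 and 0.006 m and x of tub3 in the frame of rail between -0.006 and 0.006 m and x of tub4 in the frame of rail between -0.006 and 0.006 m and angle between each of tub1, tub2, tub3, tub4's own z axis and vertical below 0.08 rad and z of each of tub1, tub2, tub3, tub4 in the frame of rail below 0.01 m and linear speed of each of tub1, tub2, tub3, tub4 below 0.01 m/s and value of joint keeper above 0.06 m); the robot touches nothing.
It fails at once if a tub is lifted off the rail's floor or tipped (height (world z) of any of tub1, tub2, tub3, tub4 above 0.016 m or angle between any of tub1, tub2, tub3, tub4's own z axis and vertical above 0.3 rad).
It fails at once if the fingers push on a tub other than the hindmost (contact force between the fingers and tub1 above 1 N or contact force between the fingers and tub2 above 1 N or contact force between the fingers and tub3 above 1 N).
It fails at once if the row is pulled apart (horizontal distance between tub1 and tub2 above 0.06 m or horizontal distance between tub2 and tub3 above 0.06 m or horizontal distance between tub3 and tub4 above 0.06 m).
It fails at once if something else on the table is moved (distance of any of spare_tub, glue_a, glue_b, ink_jar, marker_a, tape, scissors from where it was at the start of the episode above 0.02 m).
It also fails if it takes over 45 s, if anything falls off the work surface, if the arm or the gripper's body presses on something with over 40 N, if the wrist force passes 120 N, or if a joint passes its speed limit or range.

## Robot

A 7-joint arm with a two-finger parallel gripper is mounted at the origin on the work surface. World frame = base frame: x ahead of the robot, y to its left, z up, the work surface at z = 0. Lengths are in m, angles in rad, forces in N, time in s.
With the tool pointing down it reaches from about 0.4 to 0.875 m from the base axis. Payload 6.5 kg.
Tool frame: the origin (TCP) lies at the very end of the fingers, on their centre line; the grasp point (between the pads) lies 19 mm behind it; z points along the fingers, y is the direction in which the jaws open and shut (so a half turn about z gives the same grasp; the last joint's range is limited). The gripper opens to 88 mm and grips with 3 to 60 N. Pads are 18 mm wide; open, the fingers measure 123 mm over their backs; the gripper's body (75 mm by 187 mm) begins 45 mm behind the grasp point.
Start: joints at [-1.324, 0.536, -0.004, 1.538, 0.003, 1.067, -0.071], TCP at [0.2, 0.618, 0.239] pointing down, gripper open.
Joint ranges: [-2.7, 2.7], [-0.37, 2.16], [-1.27, 1.26], [0.24, 2.4], [-1.31, 4.45], [0.19, 1.91], [-2.76, 2.76]. Speed limits (rad/s): [2.39, 2.39, 3.14, 3.14, 3.14, 3.14, 3.14].

## Interface

Orientations are given as a rotation vector (axis times angle).
In Python, from workcell import env gives the robot as it stands.
- The arm moves only by the tool step_arm, never from a script. Its argument "motion" is a list of rows, each a list of 7 numbers: the shift along the tool's x, y, z in mm, then the turn, a rotation vector about the tool's x, y, z in degrees, then the finger opening in mm, from 0 to 88.1. A call has 1 to 10 rows; each row shifts and turns the pose as measured when the row begins, along the tool's axes as they then stand; what a row does not reach is not made up. A row lasts 1/12 s, in which the tool goes at most 41.7 mm and 7.16 degrees, less where a joint would pass 70% of its speed; a pose out of reach is approached as far as the arm can. A call is refused whole if a number of a shift passes 41.7 or a number of a turn 7.16, either way. A call with a gripper value outside its range is refused whole. The fingers move at their own pace and stop on an object; "force" is the grip in N (left out, the last holds). Time passes only in rows, so rows that do not move let the fingers close. It gives the time, the measured TCP pose, the force and the opening at its end, in the units of the state.
- env.sense(): the state, without advancing time (a new reading comes with each control period).
- env.capture(name): name is "scene" or "side" or "wrist"; returns a dict with "pixels" (420x560x3 uint8, blue, green, red), "K" (3x3 intrinsics, pixels), "position" and "orientation" of the camera in the world; the wrist camera has in their place "tool_from_camera" (4x4, takes a point from camera to tool coordinates, whose origin is the TCP and whose axes are the flange's). Camera axes: x right, y down, z forward; pixel columns grow to the right and rows downward; lengths in m; the calibration is good to about 2 mm. A picture is of the moment at which its call begins: read the wrist's pose just before it. There is no depth.
- env.finish_job(): hands the job in, once; it reports no verdict.
The state is a dict: "time_s": time; "joints": joint angles; "joint_velocities": joint speeds; "effort": joint torques, N m; "tool_pos": TCP position; "tcp_rot": TCP orientation; "ft_force": force on the tool from outside, world axes, zero at the start; "wrist_torque": the same for the moment, N m; "gripper_width": finger opening in m.
Only numpy, scipy, OpenCV 4.12 (cv2) and the standard library are available. Lean on these libraries where they do the work, as an engineer would, in place of code of your own. Each camera call takes 0.05 s, during which the arm holds its last target.

## Working session

There is one attempt and no reset: what is moved stays moved. The work goes in short steps, Python scripts to look and compute and a tool call to move; the robot and the scene stay as the last step left them, time stands still between calls to the robot, and variables do not carry over. Pictures are saved under pics/ and viewed, and the job is handed in when it is done.

Besides the shell and the picture viewer there is one more tool, called after "Request:" by a JSON object that holds its "fn" and its "kwargs". step_arm: Moves the arm, as the interface text tells. Its arguments: {"type":"object","properties":{"motion":{"type":"array","items":{"type":"array","items":{"type":"number"}}},"force":{"type":"number"}},"required":["motion"]}

```bash
mkdir -p pics; ls; python3 - <<'E'
from workcell import env
import cv2,numpy as np
s=env.sense();print(s['time_s'],s['tool_pos'],s['tcp_rot'],s['gripper_width'],s['ft_force'])
for n in ['scene','side','wrist']:
    c=env.capture(n);cv2.imwrite(f'pics/{n}0.png',c['pixels']);np.savez(f'{n}0.npz',**c)
    print(n,{k:np.round(np.array(v),4).tolist() for k,v in c.items() if k!='pixels'})
E
```

```text
pics
0.0 [0.19983591 0.61785247 0.23781677] [-4.89200688e-01 -3.10308968e+00  2.80840265e-03] 0.08831056094492651 [ 0.4836736  -0.08238563 -0.13758583]
scene {'K': [[457.7251, 0.0, 273.7753], [0.0, 457.7251, 212.3291], [0.0, 0.0, 1.0]], 'position': [1.3219, -0.2102, 0.5641], 'orientation': [-1.734, -1.393, 0.7545]}
side {'K': [[449.963, 0.0, 279.427], [0.0, 449.963, 215.4198], [0.0, 0.0, 1.0]], 'position': [0.0469, -0.5907, 0.4824], 'orientation': [-1.9467, 0.7669, -0.4231]}
wrist {'K': [[317.7659, 0.0, 281.5185], [0.0, 317.7659, 213.5132], [0.0, 0.0, 1.0]], 'tool_from_camera': [[-0.0001, -0.9514, -0.308, 0.0791], [1.0, 0.0002, -0.0008, -0.0003], [0.0008, -0.308, 0.9514, -0.1455], [0.0, 0.0, 0.0, 1.0]]}
```

View pics/scene0.png

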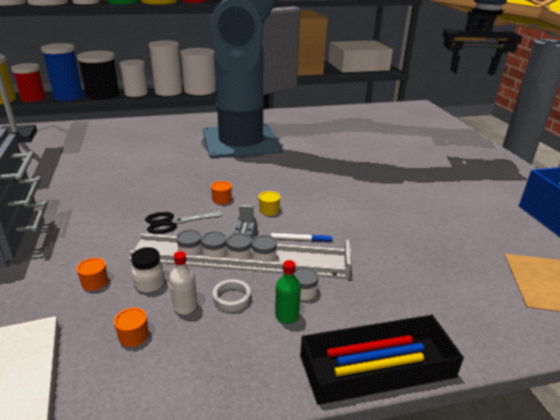

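View pics/side0.png

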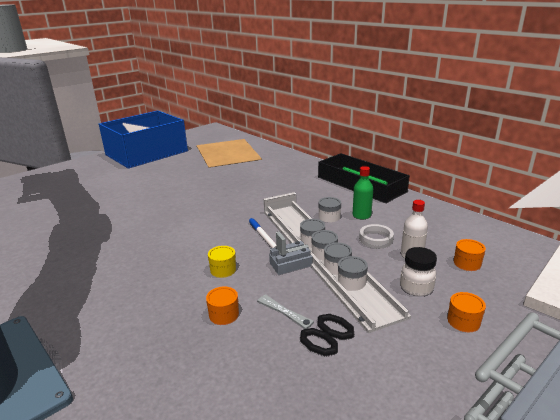

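View pics/wrist0.png

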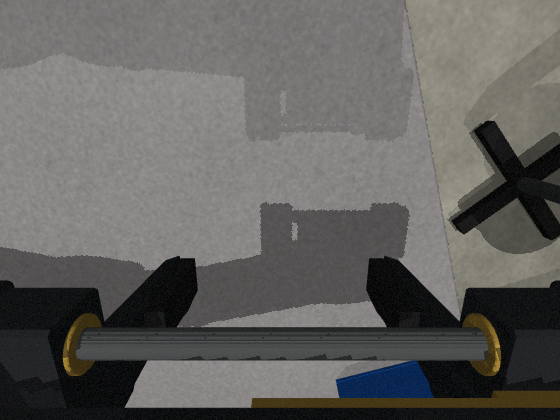

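The scene view shows the rail running from its open end (about 135,250) to the stop (about 349,255). The tubs are at about (190,240), (214,242), (239,245) and (264,247), and the keeper tab is near (246,213). I'll enlarge both views to get precise points.

```bash
cat > h.py <<'E'
import numpy as np,cv2
from scipy.spatial.transform import Rotation as R
def load(n): return dict(np.load(n+'.npz'))
def ray(c,u,v):
    d=np.linalg.inv(c['K'])@[u,v,1.]
    return c['position'],R.from_rotvec(c['orientation']).apply(d)
def onz(c,u,v,z):
    p,d=ray(c,u,v);return p+d*(z-p[2])/d[2]
def proj(c,P):
    q=R.from_rotvec(c['orientation']).inv().apply(np.atleast_2d(P)-c['position'])
    q=q@c['K'].T;return q[:,:2]/q[:,2:]
E
python3 - <<'E'
from h import *
for n,(x,y,w,h) in {'scene':(125,195,240,90),'side':(225,180,190,150)}.items():
    c=load(n+'0');i=c['pixels'][y:y+h,x:x+w]
    f=min(800/w,600/h);f=int(f)
    cv2.imwrite(f'pics/{n}0z.png',cv2.resize(i,None,fx=f,fy=f,interpolation=cv2.INTER_CUBIC));print(n,f)
E
```

```text
scene 3
side 4
```

View pics/scene0z.png

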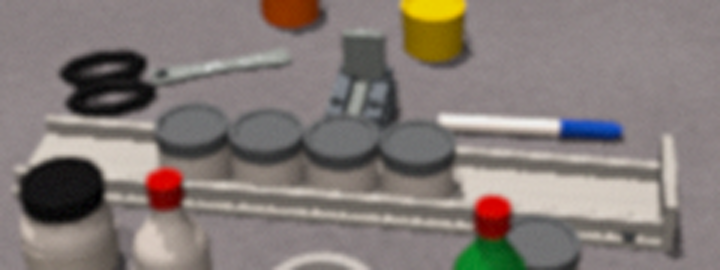

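View pics/side0z.png

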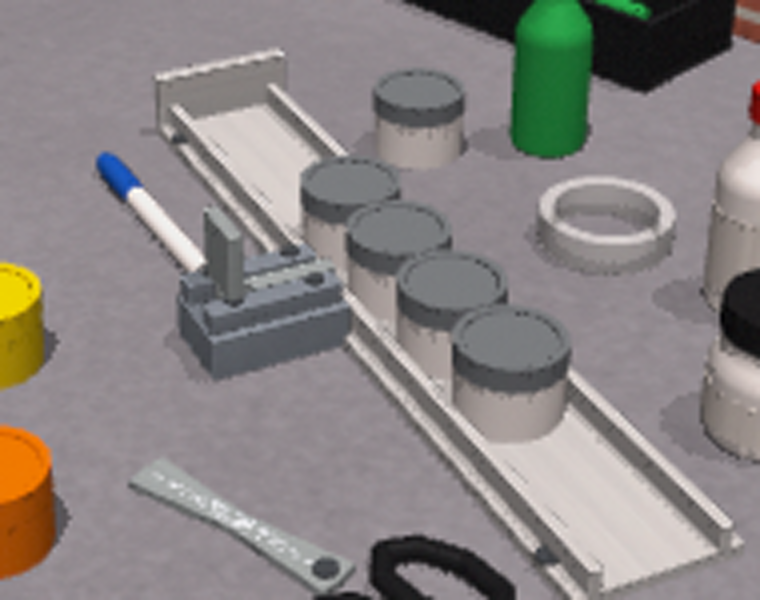

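In the enlarged side view, the stop's top edge runs from (264,199) to (296,193). The lid centres are about (353,265), (338,252), (325,238) and (312,226). I'll cast these onto their known heights.

```bash
python3 - <<'E'
from h import *
a=load('side0');b=load('scene0')
S=lambda u,v,z:np.round(onz(a,225+u/4,180+v/4,z),4)
C=lambda u,v,z:np.round(onz(b,125+u/3,195+v/3,z),4)
print('side lids',[S(*p,.044) for p in [(512,340),(452,285),(399,232),(350,185)]])
print('scene lids',[C(*p,.044) for p in [(193,127),(267,133),(342,138),(416,145)]])
print('side stop top',S(157,77,.036),S(284,52,.036),'lip ends',S(600,570,.018),S(735,528,.018))
print('lip at stop',S(175,106,.018),S(272,86,.018))
print('scene stop top',C(667,137,.036),C(674,207,.036),'lip back',C(48,118,.018),C(660,167,.018),'front',C(18,170,.018),C(660,232,.018))
print('tab top',S(213,206,.07),S(236,222,.07),C(343,31,.07),C(384,33,.07))
# lid masks
for c,n in((a,'side'),(b,'scene')):
    hsv=cv2.cvtColor(c['pixels'],cv2.COLOR_BGR2HSV); 
    for p in ([(353,265),(279,238)] if n=='side' else [(189,237),(246,213)]): print(n,hsv[p[1],p[0]],c['pixels'][p[1],p[0]])
E
```

```text
side lids [array([ 0.5538, -0.1984,  0.044 ]), array([ 0.5679, -0.1524,  0.044 ]), array([ 0.5845, -0.105 ,  0.044 ]), array([ 0.6001, -0.058 ,  0.044 ])]
scene lids [array([ 0.564 , -0.1954,  0.044 ]), array([ 0.5804, -0.1487,  0.044 ]), array([ 0.5958, -0.1016,  0.044 ]), array([ 0.6131, -0.056 ,  0.044 ])]
side stop top [0.621  0.1131 0.036 ] [0.6938 0.0859 0.036 ] lip ends [ 0.4908 -0.2948  0.018 ] [ 0.547 -0.316  0.018]
lip at stop [0.6273 0.1059 0.018 ] [0.6835 0.0853 0.018 ]
scene stop top [0.6268 0.1125 0.036 ] [0.6988 0.0897 0.036 ] lip back [ 0.4951 -0.292   0.018 ] [0.635  0.1064 0.018 ] front [ 0.5529 -0.3103  0.018 ] [0.6995 0.0821 0.018 ]
tab top [ 0.5095 -0.0594  0.07  ] [ 0.5074 -0.0771  0.07  ] [ 0.5048 -0.0854  0.07  ] [ 0.5131 -0.0578  0.07  ]
side [105   8 127] [127 125 123]
side [100   9  85] [85 84 82]
scene [120   4 116] [116 114 114]
scene [30  3 79] [78 79 79]
```

Averaging both views, the rail origin is about (0.591, -0.100) with +y turned 19° to the world y. Tub 4 sits at rail y of about -0.103, and tub 1's front is about 139 mm from the stop. These fit the given lengths: lids span 148 mm (150 expected) and the rail is about 427 mm. The tool is already almost aligned with the rail (tool y ≈ rail y, tool x ≈ -rail x). I'll approach high with the fingers closed.

Request:
{"fn": "step_arm", "kwargs": {"motion": [[-35, -20, 0, 0, 0, 0, 0], [-35, -20, 0, 0, 0, 0, 0], [-35, -20, 0, 0, 0, 0, 0], [-35, -20, 0, 0, 0, 0, 0], [-35, -20, 0, 0, 0, 0, 0], [-35, -20, 0, 0, 0, 0, 0], [-35, -20, 0, 0, 0, 0, 0], [-35, -20, 0, 0, 0, 0, 0], [-35, -20, 0, 0, 0, 0, 0], [-35, -20, 0, 0, 0, 0, 0]], "force": 20}}

```text
time_s: 0.98
tool_pos: [0.471, 0.3188, 0.2333]
tcp_rot: [-0.455, -3.1, 0.001]
ft_force: [-0.5, 0.4, 0.1]
gripper_width: 0.0236
```

Request:
{"fn": "step_arm", "kwargs": {"motion": [[-14, -34, 0, 0, 0, 0.3, 0], [-14, -34, 0, 0, 0, 0.3, 0], [-14, -34, 0, 0, 0, 0.3, 0], [-14, -34, 0, 0, 0, 0.3, 0], [-14, -34, 0, 0, 0, 0.3, 0], [-14, -34, 0, 0, 0, 0.3, 0], [-14, -34, 0, 0, 0, 0.3, 0], [-14, -34, 0, 0, 0, 0.3, 0], [-14, -34, 0, 0, 0, 0.3, 0], [-14, -34, 0, 0, 0, 0.3, 0]]}}

```text
time_s: 1.82
tool_pos: [0.5008, -0.0667, 0.232]
tcp_rot: [-0.545, -3.088, -0.0]
ft_force: [2.0, 0.0, 0.8]
gripper_width: 0.0003
```

Request:
{"fn": "step_arm", "kwargs": {"motion": [[-17, -31, 0, 0, 0, -0.2, 0], [-17, -31, 0, 0, 0, -0.2, 0], [-17, -31, 0, 0, 0, -0.2, 0], [-17, -31, 0, 0, 0, -0.2, 0], [-17, -31, 0, 0, 0, -0.2, 0], [-12, -20, 0, 0, 0, 0, 0], [0, 0, 0, 0, 0, 0, 0]]}}

```text
time_s: 2.4
tool_pos: [0.5299, -0.2833, 0.2312]
tcp_rot: [-0.532, -3.09, 0.006]
ft_force: [-0.7, -0.9, 0.3]
gripper_width: 0.0004
```

```bash
cat >> h.py <<'E'
def wristcam(env,name):
    s=env.sense();c=env.capture('wrist')
    Rt=R.from_rotvec(s['tcp_rot']).as_matrix();T=c['tool_from_camera']
    o=dict(pixels=c['pixels'],K=c['K'],position=s['tool_pos']+Rt@T[:3,3],orientation=R.from_matrix(Rt@T[:3,:3]).as_rotvec())
    cv2.imwrite(f'pics/{name}.png',o['pixels']);np.savez(name+'.npz',**o);return o,s
E
python3 - <<'E'
from h import *
from workcell import env
o,s=wristcam(env,'w1');print(s['time_s'],s['tool_pos'],s['tcp_rot'],s['ft_force'])
E
```

```text
2.4 [ 0.52992666 -0.28333045  0.23116285] [-0.53214841 -3.09014272  0.00632094] [-0.65661133 -0.88491407  0.34027814]
```

View pics/w1.png

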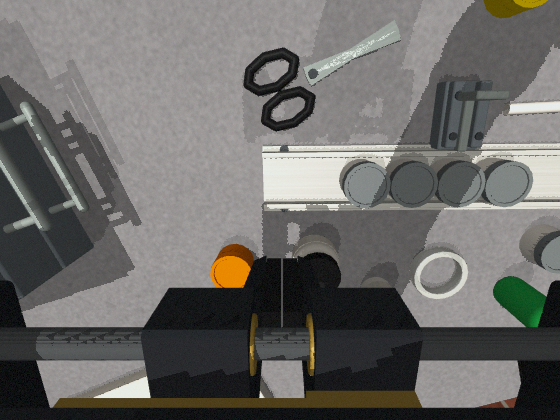

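The wrist view shows the rail level in the image, with lips at v≈147 and 207 and the open end at u≈263. The lids are at (364,184), (411,184), (459,184) and (507,183), and the channel behind tub 4 is clear.

```bash
python3 - <<'E'
from h import *
o=load('w1')
g=lambda u,v,z:np.round(onz(o,u,v,z),4)
L=[g(u,v,.044) for u,v in[(364.5,184.5),(411.5,184),(459.5,184),(507,183.5)]];print('lids',L)
d=L[3]-L[0];print(np.linalg.norm(d),np.degrees(np.arctan2(d[0],d[1])))
print('lips left',g(263,146,.018),g(263,208,.018),'right',g(559,148,.018),g(559,206,.018))
i=o['pixels'];z=i[135:220,240:440];cv2.imwrite('pics/w1z.png',cv2.resize(z,None,fx=4,fy=4))
t=np.radians(19);ey=np.array([np.sin(t),np.cos(t),0]);O=np.array([.5913,-.0999,0])
for P in (O-.17*ey,O-.15*ey): print(proj(o,P+[0,0,.006]))
E
```

```text
lids [array([ 0.5543, -0.1995,  0.044 ]), array([ 0.5705, -0.1522,  0.044 ]), array([ 0.5875, -0.1042,  0.044 ]), array([ 0.6037, -0.0566,  0.044 ])]
0.15119778437530096 19.070077861122577
lips left [ 0.4822 -0.2899  0.018 ] [ 0.5495 -0.3152  0.018 ] right [0.5937 0.0184 0.018 ] [0.6626 0.0126 0.018 ]
[[302.67030871 180.10923156]]
[[319.55730551 179.9711479 ]]
```

View pics/w1z.png

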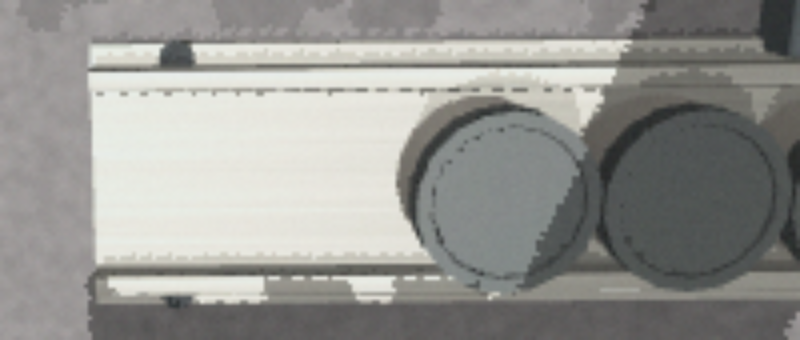

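Request:
{"fn": "step_arm", "kwargs": {"motion": [[3, 5, 36, 0, 0, -0.5, 0], [0, 0, 36, 0, 0, 0, 0], [0, 0, 36, 0, 0, 0, 0], [0, 0, 36, 0, 0, 0, 0], [0, 0, 36, 0, 0, 0, 0], [0, 0, 0, 0, 0, 0, 0]]}}

```text
time_s: 2.95
tool_pos: [0.5314, -0.2676, 0.047]
tcp_rot: [-0.509, -3.1, -0.003]
ft_force: [-1.1, 0.7, 0.9]
gripper_width: 0.0006
```

```bash
python3 - <<'E'
from h import *
from workcell import env
o,s=wristcam(env,'w2');print(s['time_s'],s['tool_pos'],s['tcp_rot'],s['ft_force'])
t=np.radians(19.05);d=s['tool_pos'][:2]-[.556,-.198]
print('rel tub4 along,across',d@[np.sin(t),np.cos(t)],d@[np.cos(t),-np.sin(t)])
c=env.capture('side');cv2.imwrite('pics/s2.png',c['pixels'][180:340,225:435].repeat(3,0).repeat(3,1))
E
```

```text
2.95 [ 0.53137347 -0.2676231   0.04700698] [-0.50863996 -3.0998743  -0.0031763 ] [-1.06178165  0.71759122  0.85045802]
rel tub4 along,across -0.07384805597507443 -0.0005533339126889471
```

View pics/w2.png

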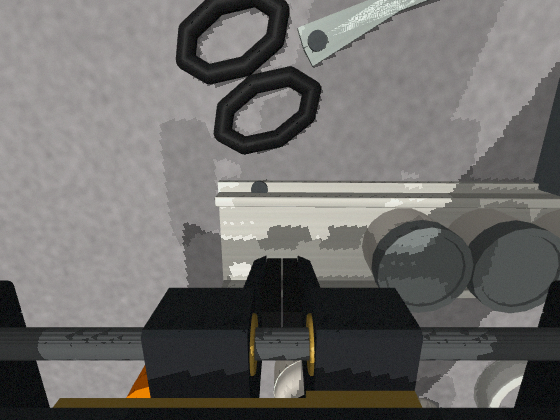

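View pics/s2.png

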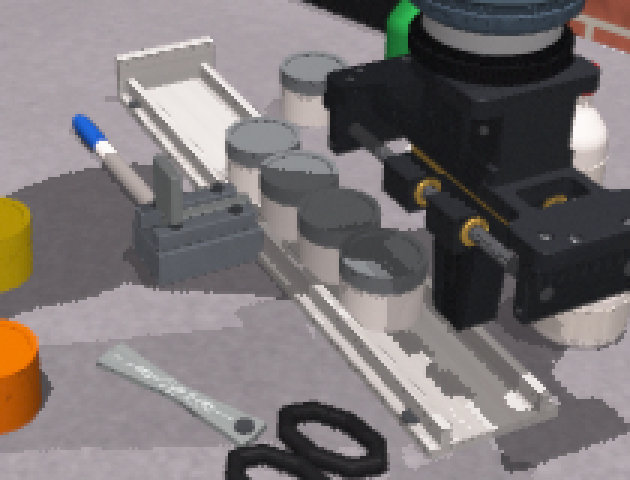

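The fingers are over the channel behind tub 4, with its lid at (422,263) in the wrist view. I'll check the lateral centring before lowering.

```bash
python3 - <<'E'
from h import *
o=load('w2');t=np.radians(19.05);T=np.array([.5314,-.2676])
for u,v,z in [(230,182,.018),(230,206,.018),(300,207,.018),(240,207,.018),(330,283,.018),(340,281,.018),(422,264,.044)]:
    d=onz(o,u,v,z)[:2]-T;print(u,v,np.round([d@[np.sin(t),np.cos(t)],d@[np.cos(t),-np.sin(t)]],4))
z=o['pixels'][170:320,200:400];cv2.imwrite('pics/w2z.png',cv2.resize(z,None,fx=4,fy=4))
E
```

```text
230 182 [-0.0295 -0.0409]
230 206 [-0.0301 -0.0269]
300 207 [ 0.01   -0.0266]
240 207 [-0.0244 -0.0264]
330 283 [0.0299 0.0226]
340 281 [0.036  0.0211]
422 264 [ 0.0724 -0.004 ]
```

View pics/w2z.png

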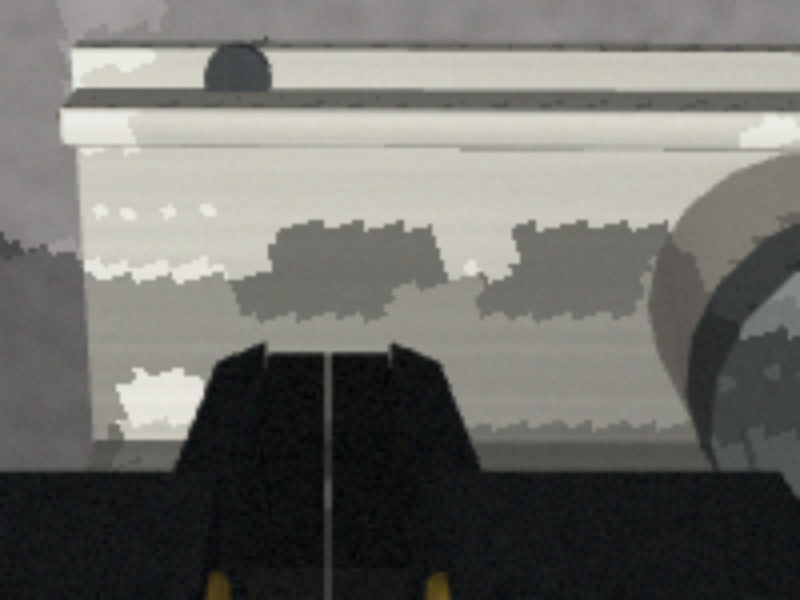

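Centred to within about 1 mm (the near lip's inner edge is at -26.5 mm and should be -27). Lowering, then starting the push slowly.

Request:
{"fn": "step_arm", "kwargs": {"motion": [[0, 0, 20, 0, 0, 0, 0], [0, 0, 13, 0, 0, 0, 0], [0, 0, 2, 0, 0, 0, 0], [0, 0, 0, 0, 0, 0, 0]]}}

```text
time_s: 3.38
tool_pos: [0.5424, -0.2713, 0.0268]
tcp_rot: [0.503, 3.079, -0.005]
ft_force: [-0.1, 0.8, 0.7]
gripper_width: 0.0005
```

Request:
{"fn": "step_arm", "kwargs": {"motion": [[0, 8, 0, 0, 0, 0, 0], [0, 8, 0, 0, 0, 0, 0], [0, 6, 0, 0, 0, 0, 0], [0, 4, 0, 0, 0, 0, 0]]}}

```text
time_s: 3.72
tool_pos: [0.5542, -0.2463, 0.0321]
tcp_rot: [0.504, 3.071, -0.007]
ft_force: [-0.0, 1.1, 0.0]
gripper_width: 0.0004
```

It drifted: z stayed at 27–32 mm and x moved about 12 mm outward with a slight tilt. I'll check the joints for a limit.

```bash
python3 - <<'E'
from h import *
from workcell import env
o,s=wristcam(env,'w3');
for k in ['time_s','tool_pos','tcp_rot','joints','joint_velocities','ft_force','wrist_torque','effort']: print(k,np.round(s[k],3))
print(R.from_rotvec(s['tcp_rot']).as_matrix().round(3))
t=np.radians(19.05);d=s['tool_pos'][:2]-[.556,-.198]
print('rel tub4 along,across',d@[np.sin(t),np.cos(t)],d@[np.cos(t),-np.sin(t)])
c=env.capture('side');cv2.imwrite('pics/s3.png',c['pixels'][180:340,225:435].repeat(3,0).repeat(3,1))
E
```

```text
time_s 3.717
tool_pos [ 0.554 -0.246  0.032]
tcp_rot [ 0.504  3.071 -0.007]
joints [ 0.182  0.745  0.224  1.803 -0.274  0.594  1.818]
joint_velocities [-0.104 -0.02   0.009  0.012 -0.005 -0.004 -0.085]
ft_force [-0.009  1.088  0.046]
wrist_torque [ 0.004  0.047 -0.034]
effort [ 1.0950e+00 -5.7526e+01  5.9260e+00 -1.6236e+01  4.4000e-02 -4.3000e-02
  7.0000e-02]
[[-0.947  0.32   0.028]
 [ 0.319  0.948 -0.009]
 [-0.03   0.    -1.   ]]
rel tub4 along,across -0.04623265876712024 0.014088759037670071
```

View pics/s3.png

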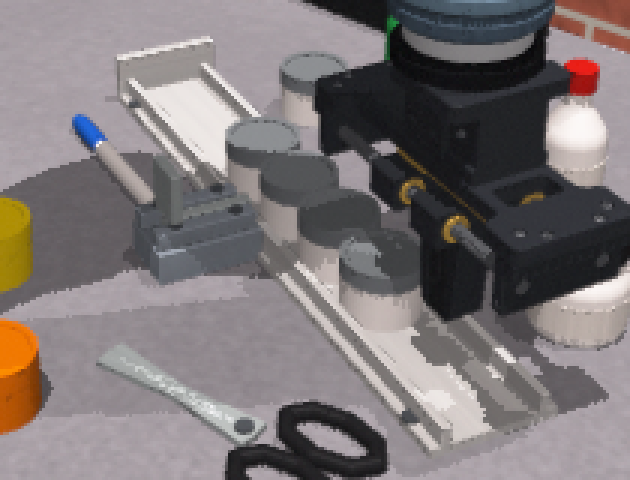

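View pics/w3.png

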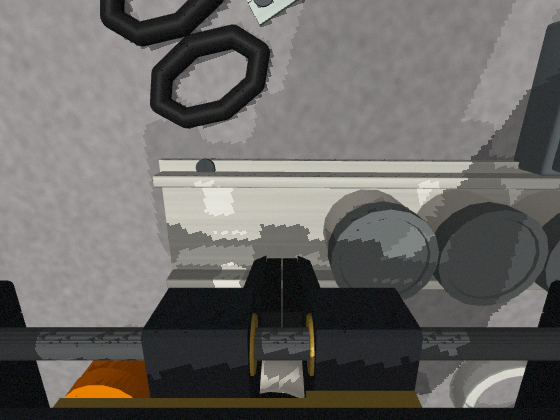

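No joint limit and no contact force, so that motion simply went off. I'll back away from the tub, re-centre, level the tool and test how it responds.

Request:
{"fn": "step_arm", "kwargs": {"motion": [[5, -10, 0, 0, 0.8, 0, 0], [5, -10, 0, 0, 0.9, 0, 0], [4, 0, 0, 0, 0, 0, 0]]}}

```text
time_s: 4.07
tool_pos: [0.5335, -0.2619, 0.0318]
tcp_rot: [-0.504, -3.098, -0.0]
ft_force: [0.2, -0.2, -0.6]
gripper_width: 0.0006
```

```bash
cat > st.py <<'E'
from h import *
from workcell import env
s=env.sense()
for k in ['time_s','tool_pos','joints','joint_velocities','ft_force']: print(k,np.round(s[k],4))
print(R.from_rotvec(s['tcp_rot']).as_matrix().round(3))
t=np.radians(19.05);d=s['tool_pos'][:2]-[.5913,-.0999]
print('rail y,x',d@[np.sin(t),np.cos(t)],d@[np.cos(t),-np.sin(t)])
d=s['tool_pos'][:2]-[.556,-.198]
print('rel tub4 along,across',d@[np.sin(t),np.cos(t)],d@[np.cos(t),-np.sin(t)])
E
python3 st.py
```

```text
time_s 4.0667
tool_pos [ 0.5335 -0.2619  0.0318]
joints [ 0.2152  0.7434  0.2271  1.8078 -0.2638  0.6225  1.8483]
joint_velocities [ 0.002  -0.0662 -0.0178  0.1532 -0.0038 -0.0876  0.0113]
ft_force [ 0.2013 -0.2012 -0.5687]
[[-0.948  0.317 -0.003]
 [ 0.317  0.948  0.001]
 [ 0.003 -0.    -1.   ]]
rail y,x -0.17203004223919582 -0.0017118726222475331
rel tub4 along,across -0.06778089842644346 -0.00036427687126136803
```

Request:
{"fn": "step_arm", "kwargs": {"motion": [[0, 0, 5, 0, 0, 0, 0], [0, 0, 5, 0, 0, 0, 0]]}}

```text
time_s: 4.23
tool_pos: [0.5318, -0.2643, 0.0219]
tcp_rot: [-0.51, -3.097, 0.001]
ft_force: [0.1, -0.1, -0.1]
gripper_width: 0.0003
```

```bash
python3 st.py
```

```text
time_s 4.2333
tool_pos [ 0.5318 -0.2643  0.0219]
joints [ 0.2226  0.7593  0.2225  1.8094 -0.268   0.6049  1.8524]
joint_velocities [ 0.0374  0.0977 -0.0347  0.0114 -0.0284 -0.1039  0.0228]
ft_force [ 0.0706 -0.1463 -0.1081]
[[-0.947  0.321 -0.003]
 [ 0.321  0.947 -0.   ]
 [ 0.003 -0.001 -1.   ]]
rail y,x -0.17483400113413994 -0.0026040149793090006
rel tub4 along,across -0.07058485732138756 -0.0012564192283228389
```

Request:
{"fn": "step_arm", "kwargs": {"motion": [[0, 0, 4, 0, 0, 0, 0], [-1, 0, 4, 0, 0, 0, 0], [0, 8, 0, 0, 0, 0, 0], [0, 8, 0, 0, 0, 0, 0]]}}

```text
time_s: 4.57
tool_pos: [0.5359, -0.2506, 0.0108]
tcp_rot: [-0.516, -3.093, 0.002]
ft_force: [0.5, 1.1, -0.4]
gripper_width: 0.0001
```

```bash
python3 st.py
```

```text
time_s 4.5667
tool_pos [ 0.5359 -0.2506  0.0108]
joints [ 0.1996  0.7767  0.2198  1.8127 -0.2752  0.5875  1.8297]
joint_velocities [-0.1703  0.0056  0.0143  0.0278 -0.0156 -0.0232 -0.1482]
ft_force [ 0.4963  1.1217 -0.392 ]
[[-0.946  0.324 -0.006]
 [ 0.324  0.946 -0.   ]
 [ 0.006 -0.002 -1.   ]]
rail y,x -0.16048188433549687 -0.003173579403397765
rel tub4 along,across -0.05623274052274448 -0.0018259836524116035
```

Request:
{"fn": "step_arm", "kwargs": {"motion": [[-1, 4, -2, 0, 0, 0, 0], [0, 4, 0, 0, 0, 0, 0], [0, 3, 0, 0, 0, 0, 0], [0, 3, 0, 0, 0, 0, 0], [0, 3, 0, 0, 0, 0, 0], [0, 4, 0, 0, 0, 0, 0], [0, 4, 0, 0, 0, 0, 0], [0, 4, 0, 0, 0, 0, 0]]}}

```text
time_s: 5.23
tool_pos: [0.5479, -0.2207, 0.0135]
tcp_rot: [-0.513, -3.095, 0.006]
ft_force: [-0.5, -3.1, -0.7]
gripper_width: 0.0005
```

```bash
python3 st.py; python3 - <<'E'
from h import *
from workcell import env
c=env.capture('side');cv2.imwrite('pics/s4.png',c['pixels'][180:340,225:435].repeat(3,0).repeat(3,1))
E
```

```text
time_s 5.2333
tool_pos [ 0.5479 -0.2207  0.0135]
joints [ 0.1385  0.7713  0.2269  1.8168 -0.2781  0.5887  1.7787]
joint_velocities [-0.0898 -0.0032  0.0138  0.0105 -0.0061 -0.0044 -0.0808]
ft_force [-0.4823 -3.0558 -0.7103]
[[-0.947  0.323 -0.005]
 [ 0.323  0.947 -0.003]
 [ 0.004 -0.005 -1.   ]]
rail y,x -0.1283192586617759 -0.0016169828527886304
rel tub4 along,across -0.02407011484902352 -0.0002693871018024614
```

View pics/s4.png

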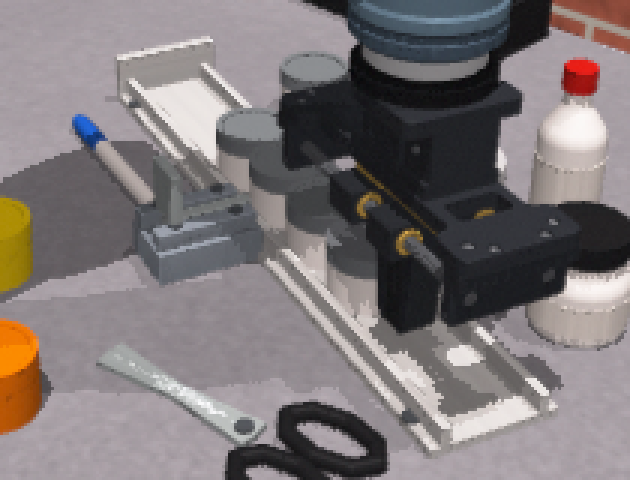

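Contact made: about 3 N, and the row moves as one train. The lids have shifted and the tubs stand upright. Continuing.

Request:
{"fn": "step_arm", "kwargs": {"motion": [[0, 5, 0, 0, 0, 0, 0], [0, 6, 0, 0, 0, 0, 0], [0, 6, 0, 0, 0, 0, 0], [0, 6, 0, 0, 0, 0, 0], [0, 6, 0, 0, 0, 0, 0], [0, 6, 0, 0, 0, 0, 0], [0, 6, 0, 0, 0, 0, 0], [0, 6, 0, 0, 0, 0, 0]]}}

```text
time_s: 5.95
tool_pos: [0.5641, -0.1716, 0.0131]
tcp_rot: [-0.513, -3.094, 0.006]
ft_force: [-1.6, -2.8, -0.9]
gripper_width: 0.0004
```

```bash
python3 st.py
```

```text
time_s 5.95
tool_pos [ 0.5641 -0.1716  0.0131]
joints [ 0.0463  0.7721  0.2332  1.8188 -0.287   0.589   1.6983]
joint_velocities [-0.1444  0.0044  0.0073 -0.0062 -0.0144  0.0053 -0.1236]
ft_force [-1.5732 -2.7705 -0.8666]
[[-0.946  0.323 -0.006]
 [ 0.323  0.946 -0.003]
 [ 0.005 -0.005 -1.   ]]
rail y,x -0.0766460805575177 -0.002299931670329047
rel tub4 along,across 0.027603063255234664 -0.0009523359193428796
```

Request:
{"fn": "step_arm", "kwargs": {"motion": [[0, 6, 0, 0, 0, 0, 0], [0, 6, 0, 0, 0, 0, 0], [0, 6, 0, 0, 0, 0, 0], [0, 6, 0, 0, 0, 0, 0], [-1, 6, 0, 0, 0, 0, 0], [0, 6, 0, 0, 0, 0, 0], [0, 6, 0, 0, 0, 0, 0], [0, 4, 0, 0, 0, 0, 0]]}}

```text
time_s: 6.62
tool_pos: [0.5816, -0.123, 0.0129]
tcp_rot: [-0.512, -3.093, 0.006]
ft_force: [-1.2, -2.9, 1.3]
gripper_width: 0.0007
```

```bash
python3 st.py; python3 - <<'E'
from h import *
from workcell import env
wristcam(env,'w5')
c=env.capture('side');cv2.imwrite('pics/s5.png',c['pixels'][180:340,225:435].repeat(3,0).repeat(3,1))
E
```

```text
time_s 6.6167
tool_pos [ 0.5816 -0.123   0.0129]
joints [-0.0439  0.779   0.2403  1.8054 -0.2951  0.5983  1.6185]
joint_velocities [-0.0914  0.01    0.0131 -0.0171 -0.0055  0.0115 -0.0822]
ft_force [-1.1806 -2.9105  1.2864]
[[-0.947  0.322 -0.007]
 [ 0.322  0.947 -0.003]
 [ 0.005 -0.005 -1.   ]]
rail y,x -0.024960020021571976 -0.0016393698617051826
rel tub4 along,across 0.07928912379118039 -0.0002917741107190145
```

View pics/s5.png

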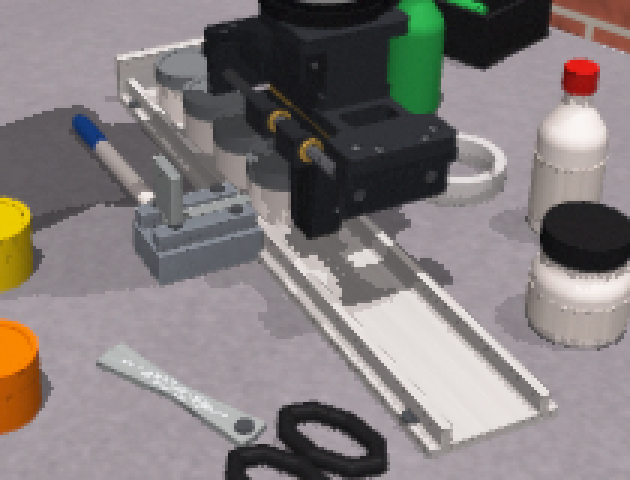

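View pics/w5.png

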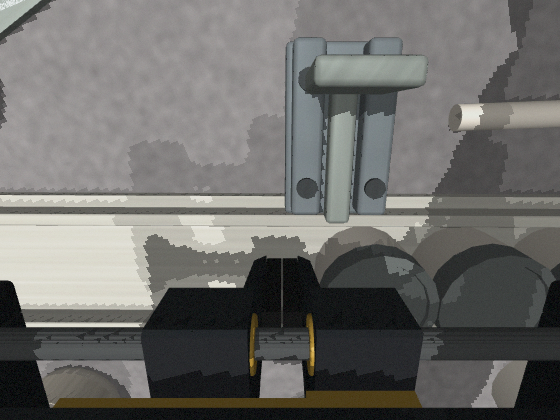

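The train is close to the stop and the channel beside it is clear. The keeper bar ends at the lip (about 337,222). Last stretch, slowly until the force rises.

Request:
{"fn": "step_arm", "kwargs": {"motion": [[0, 4, 0, 0, 0, 0, 0], [0, 4, 0, 0, 0, 0, 0], [0, 3, 0, 0, 0, 0, 0], [0, 2, 0, 0, 0, 0, 0]]}}

```text
time_s: 7.05
tool_pos: [0.5857, -0.1108, 0.0129]
tcp_rot: [-0.513, -3.093, 0.007]
ft_force: [-0.8, -3.2, -0.0]
gripper_width: 0.0007
```

Request:
{"fn": "step_arm", "kwargs": {"motion": [[0, 2, 0, 0, 0, 0, 0], [0, 2, 0, 0, 0, 0, 0]]}}

```text
time_s: 7.22
tool_pos: [0.5869, -0.1072, 0.0129]
tcp_rot: [-0.514, -3.093, 0.008]
ft_force: [-1.2, -4.1, 0.1]
gripper_width: 0.0004
```

```bash
python3 st.py
```

```text
time_s 7.2167
tool_pos [ 0.5869 -0.1072  0.0129]
joints [-0.0743  0.7822  0.2444  1.7993 -0.2973  0.6028  1.5903]
joint_velocities [-0.0428  0.0044  0.0091 -0.0102 -0.003   0.0085 -0.0415]
ft_force [-1.1573 -4.0643  0.0729]
[[-0.946  0.324 -0.007]
 [ 0.324  0.946 -0.004]
 [ 0.006 -0.006 -1.   ]]
rail y,x -0.008386188507769968 -0.00177884821171342
rel tub4 along,across 0.0958629553049824 -0.0004312524607272519
```

Request:
{"fn": "step_arm", "kwargs": {"motion": [[0, 2, 0, 0, 0, 0, 0], [0, 2, 0, 0, 0, 0, 0]]}}

```text
time_s: 7.38
tool_pos: [0.5873, -0.1064, 0.013]
tcp_rot: [-0.517, -3.092, 0.014]
ft_force: [-2.8, -8.9, 1.9]
gripper_width: 0.0005
```

Request:
{"fn": "step_arm", "kwargs": {"motion": [[0, 2, 0, 0, 0, 0, 0], [0, 2, 0, 0, 0, 0, 0]]}}

```text
time_s: 7.55
tool_pos: [0.5873, -0.1066, 0.0131]
tcp_rot: [-0.522, -3.09, 0.021]
ft_force: [-2.6, -7.3, 2.1]
gripper_width: 0.0008
```

```bash
python3 st.py; python3 - <<'E'
from h import *
from workcell import env
for n in('side','scene'):
  c=env.capture(n);np.savez(n+'6.npz',**c)
  i=c['pixels'][180:310,225:390] if n=='side' else c['pixels'][195:285,125:365]
  cv2.imwrite(f'pics/{n}6.png',cv2.resize(i,None,fx=4 if n=='side' else 3,fy=4 if n=='side' else 3,interpolation=cv2.INTER_CUBIC))
E
```

```text
time_s 7.55
tool_pos [ 0.5873 -0.1066  0.0131]
joints [-0.0864  0.784   0.2537  1.7978 -0.2938  0.6054  1.5768]
joint_velocities [-0.034   0.0067  0.0293 -0.0029  0.0122  0.0098 -0.0408]
ft_force [-2.5618 -7.2836  2.0557]
[[-0.945  0.328 -0.01 ]
 [ 0.328  0.944 -0.012]
 [ 0.006 -0.014 -1.   ]]
rail y,x -0.007662358641012397 -0.0016210908297856863
rel tub4 along,across 0.09658678517173996 -0.0002734950787995195
```

View pics/side6.png

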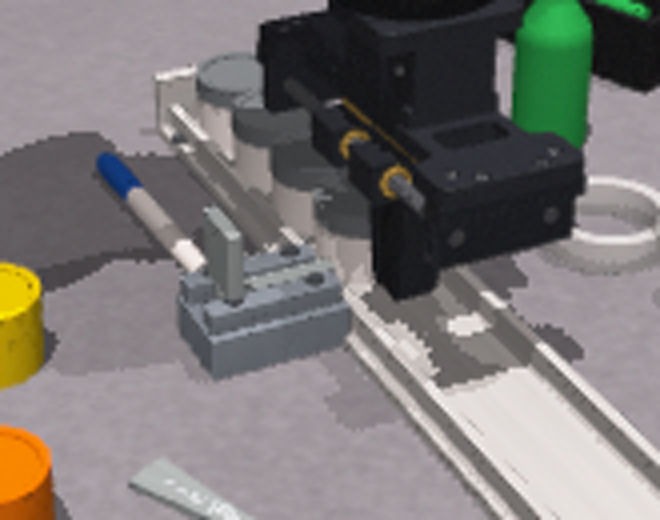

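View pics/scene6.png

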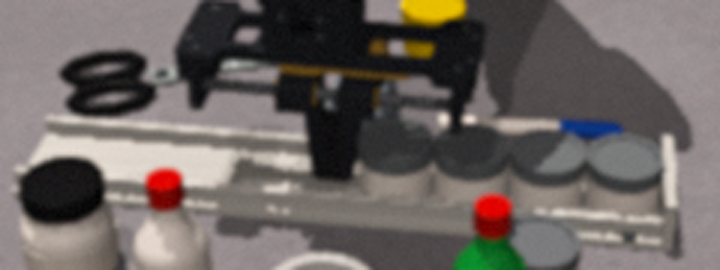

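The foremost tub touches the stop and the row is tight. TCP stopped at rail y ≈ -8 mm, as predicted, with force up to about 9 N. I'll hold briefly, retreat backward, level the tool and rise.

Request:
{"fn": "step_arm", "kwargs": {"motion": [[0, 1, 0, 0, 0, 0, 0], [0, -10, 0, -0.4, -0.1, 0, 0], [0, -20, 0, -0.4, -0.2, 0, 0], [0, -15, -5, 0, 0, 0, 0], [0, 0, -25, 0, 0, 0, 0], [0, 0, -30, 0, 0, 0, 0], [0, 0, -30, 0, 0, 0, 0], [0, 0, 0, 0, 0, 0, 0]]}}

```text
time_s: 8.32
tool_pos: [0.5723, -0.1452, 0.1057]
tcp_rot: [-0.519, -3.094, -0.01]
ft_force: [1.2, -0.4, 0.3]
gripper_width: 0.0006
```

```bash
python3 st.py; python3 - <<'E'
from h import *
from workcell import env
wristcam(env,'w7')
c=env.capture('side');np.savez('side7.npz',**c)
i=c['pixels'][180:310,225:390]
cv2.imwrite(f'pics/side7.png',cv2.resize(i,None,fx=4,fy=4,interpolation=cv2.INTER_CUBIC))
E
```

```text
time_s 8.3167
tool_pos [ 0.5723 -0.1452  0.1057]
joints [-0.033   0.6254  0.2856  1.8028 -0.2529  0.7538  1.6258]
joint_velocities [ 0.006   0.0435 -0.0221  0.031  -0.019  -0.04    0.0108]
ft_force [ 1.2085 -0.443   0.2576]
[[-0.945  0.327 -0.003]
 [ 0.327  0.945  0.007]
 [ 0.005  0.006 -1.   ]]
rail y,x -0.04899753381864885 -0.003187926574975436
rel tub4 along,across 0.055251609994103515 -0.0018403308239892699
```

View pics/side7.png

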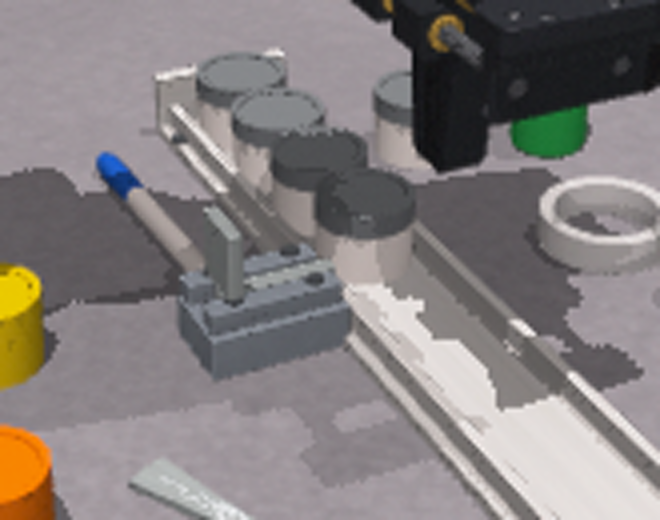

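View pics/w7.png

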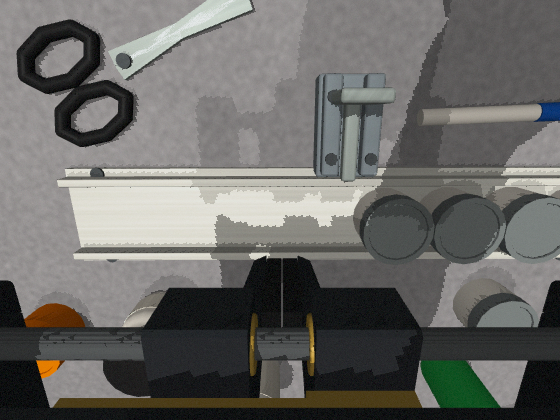

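The row stands tight against the stop, lids at about (241,76) to (366,203) in the zoom, with the bar still drawn back. Now measuring the tab, whose top is at about (342–394, 88–103) in the wrist view.

```bash
python3 - <<'E'
from h import *
o=load('w7');a=load('side7');t=np.radians(19.05);O=np.array([.5913,-.0999])
def rc(P): d=P[:2]-O; return np.round([d@[np.cos(t),-np.sin(t)],d@[np.sin(t),np.cos(t)]],4)
for n,u,v,z in [('tab rl',342,88,.07),('tab rr',394,88,.07),('tab fl',342,103,.07),('tab fr',394,103,.07),('lid4',396,228,.044),('lid3',468,229,.044),('bracket tl',321,76,.035),('bracket tr',382,76,.035)]:
    print(n,rc(onz(o,u,v,z)),onz(o,u,v,z).round(4))
for u,v in [(366,200),(320,155),(279,112),(241,75)]: print('side lid',rc(onz(a,225+u/4,180+v/4,.044)))
for u,v in[(205,208),(235,225),(213,204),(242,222)]: print('side tab',rc(onz(a,225+u/4,180+v/4,.07)))
E
```

```text
tab rl [-0.094  -0.0169] [ 0.497  -0.0852  0.07  ]
tab rr [-0.094   0.0109] [ 0.506 -0.059  0.07 ]
tab fl [-0.0864 -0.0165] [ 0.5042 -0.0873  0.07  ]
tab fr [-0.0864  0.0117] [ 0.5134 -0.0607  0.07  ]
lid4 [-0.0048  0.0307] [ 0.5968 -0.0693  0.044 ]
lid3 [-0.0039  0.0812] [ 0.6141 -0.0218  0.044 ]
bracket tl [-0.1034 -0.0242] [ 0.4857 -0.089   0.035 ]
bracket tr [-0.1034  0.0143] [ 0.4982 -0.0526  0.035 ]
side lid [-0.005   0.0261]
side lid [-0.0053  0.0763]
side lid [-0.0041  0.1282]
side lid [-0.0044  0.1776]
side tab [-0.0945  0.0115]
side tab [-0.0882 -0.008 ]
side tab [-0.0898  0.0132]
side tab [-0.0844 -0.007 ]
```

Tab face is at rail x ≈ -94 mm and y ≈ -3 mm, with width measured at 28 mm (30 given). Tub spacing is 50 mm. Both cameras put the tubs and tab about 4 mm on the robot's side of my rail origin, so I'll use the measured tab position directly. Moving over to the robot's side of the tab.

Request:
{"fn": "step_arm", "kwargs": {"motion": [[25, 8, -5, -0.3, 0, 0, 0], [25, 8, 0, 0, 0, 0, 0], [25, 8, 0, 0, 0, 0, 0], [25, 8, 0, 0, 0, 0, 0], [20, 8, 0, 0, 0, 0, 0], [5, 5, 0, 0, 0, 0, 0], [0, 0, 0, 0, 0, 0, 0]]}}

```text
time_s: 9.0
tool_pos: [0.4581, -0.0546, 0.1019]
tcp_rot: [-0.511, -3.08, -0.02]
ft_force: [0.1, 0.6, 0.2]
gripper_width: 0.0004
```

```bash
python3 st.py
```

```text
time_s 9.0
tool_pos [ 0.4581 -0.0546  0.1019]
joints [-0.1948  0.464   0.2778  2.1206 -0.2439  0.6048  1.5012]
joint_velocities [-0.0027  0.0083 -0.0024  0.0199 -0.0018 -0.0034  0.0121]
ft_force [0.114  0.6103 0.1624]
[[-0.946  0.323 -0.017]
 [ 0.323  0.946  0.016]
 [ 0.021  0.009 -1.   ]]
rail y,x -0.0006909694745531594 -0.1406967606975331
rel tub4 along,across 0.10355817433819921 -0.13934916494654692
```

Request:
{"fn": "step_arm", "kwargs": {"motion": [[-4, -2, 15, 0.3, -0.6, 0, 0], [-4, 0, 15, 0.2, -0.6, 0, 0], [0, 0, 15, 0, 0, 0, 0], [0, 0, 10, 0, 0, 0, 0], [0, 0, 3, 0, 0, 0, 0], [0, 0, 0, 0, 0, 0, 0]]}}

```text
time_s: 9.5
tool_pos: [0.4708, -0.0606, 0.0396]
tcp_rot: [0.512, 3.096, -0.001]
ft_force: [0.3, -0.9, -0.8]
gripper_width: 0.0005
```

```bash
python3 st.py; python3 - <<'E'
from h import *
from workcell import env
wristcam(env,'w8')
c=env.capture('side');np.savez('side8.npz',**c)
i=c['pixels'][180:310,225:390]
cv2.imwrite(f'pics/side8.png',cv2.resize(i,None,fx=4,fy=4,interpolation=cv2.INTER_CUBIC))
E
```

```text
time_s 9.5
tool_pos [ 0.4708 -0.0606  0.0396]
joints [-0.1494  0.5958  0.2255  2.1201 -0.2902  0.4504  1.5435]
joint_velocities [ 0.0101  0.0205 -0.0018 -0.017  -0.0013  0.0015  0.0031]
ft_force [ 0.2878 -0.8525 -0.7782]
[[-0.947  0.322  0.004]
 [ 0.322  0.947 -0.001]
 [-0.004  0.    -1.   ]]
rail y,x -0.0021566482805242585 -0.1266927064274119
rel tub4 along,across 0.1020924955322281 -0.12534511067642573
```

View pics/side8.png

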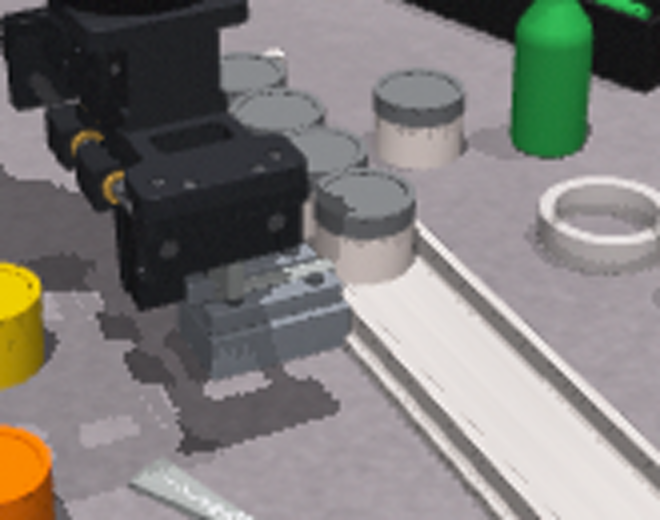

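The fingers are behind the tab (robot's side), at the right height. Rising a little, then pushing.

Request:
{"fn": "step_arm", "kwargs": {"motion": [[-5, 0, -5, 0, 0.2, 0, 0], [-5, 0, 0, 0, 0, 0, 0], [-5, 0, 0, 0, 0, 0, 0], [-5, 0, 0, 0, 0, 0, 0], [-5, 0, 0, 0, 0, 0, 0], [-5, 0, 0, 0, 0, 0, 0], [-5, 0, 0, 0, 0, 0, 0], [-5, 0, 0, 0, 0, 0, 0]]}}

```text
time_s: 10.27
tool_pos: [0.5114, -0.0743, 0.0482]
tcp_rot: [-0.513, -3.099, -0.002]
ft_force: [-2.2, 0.8, 1.7]
gripper_width: 0.0004
```

```bash
python3 st.py
```

```text
time_s 10.2667
tool_pos [ 0.5114 -0.0743  0.0482]
joints [-0.1294  0.6258  0.2399  2.0115 -0.2795  0.5356  1.5512]
joint_velocities [ 0.0378  0.0724  0.008  -0.1639  0.0059  0.0991  0.0166]
ft_force [-2.1687  0.7849  1.6869]
[[-0.947  0.322 -0.   ]
 [ 0.322  0.947  0.002]
 [ 0.001  0.001 -1.   ]]
rail y,x -0.0018478002866418506 -0.0839158176642503
rel tub4 along,across 0.10240134352611052 -0.08256822191326413
```

Request:
{"fn": "step_arm", "kwargs": {"motion": [[-5, 0, 1, 0, 0, 0, 0], [-5, 0, 1, 0, 0, 0, 0], [-5, 0, 0, 0, 0, 0, 0], [-5, 0, 0, 0, 0, 0, 0], [-5, 0, 0, 0, 0, 0, 0], [-5, 0, 0, 0, 0, 0, 0], [-4, 0, 0, 0, 0, 0, 0]]}}

```text
time_s: 10.85
tool_pos: [0.5472, -0.0865, 0.046]
tcp_rot: [-0.513, -3.099, -0.003]
ft_force: [-2.6, 0.3, 2.1]
gripper_width: 0.0005
```

Request:
{"fn": "step_arm", "kwargs": {"motion": [[-3, 0, 0, 0, 0, 0, 0], [-3, 0, 0, 0, 0, 0, 0]]}}

```text
time_s: 11.02
tool_pos: [0.5471, -0.0865, 0.045]
tcp_rot: [-0.51, -3.084, -0.006]
ft_force: [-10.7, 3.2, 10.1]
gripper_width: 0.0004
```

```bash
python3 st.py; python3 - <<'E'
from h import *
from workcell import env
wristcam(env,'w9')
E
```

```text
time_s 11.0167
tool_pos [ 0.5471 -0.0865  0.045 ]
joints [-0.1043  0.6801  0.2425  1.9039 -0.2775  0.6057  1.5612]
joint_velocities [ 0.0195  0.0444 -0.0032 -0.0719  0.0033  0.1182  0.0053]
ft_force [-10.6537   3.2406  10.1076]
[[-0.947  0.322 -0.015]
 [ 0.322  0.947  0.006]
 [ 0.016  0.001 -1.   ]]
rail y,x -0.0017467833446258255 -0.0461464297851499
rel tub4 along,across 0.10250236046812654 -0.04479883403416373
```

View pics/w9.png

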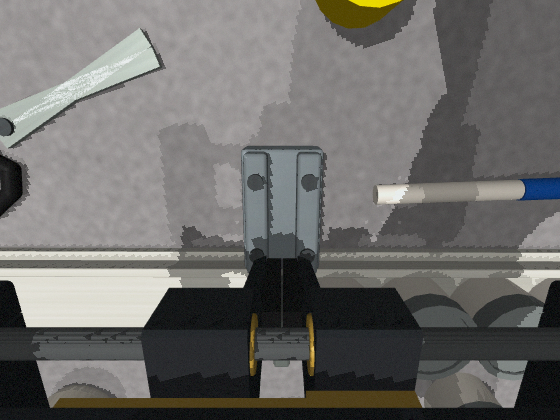

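The push stopped hard where predicted (TCP at rail x ≈ -46 mm, about 11 N), which is the keeper's limit. Retreating straight back, then up and aside.

Request:
{"fn": "step_arm", "kwargs": {"motion": [[10, 0, -1, 0, -0.9, 0, 0], [25, 0, 0, 0, 0, 0, 0], [25, 0, -10, 0, 0, 0, 0], [0, 0, -35, 0, 0, 0, 0], [0, 0, -35, 0, 0, 0, 0], [0, 0, -35, 0, 0, 0, 0], [0, 0, -30, 0, 0, 0, 0], [0, 0, 0, 0, 0, 0, 0]]}}

```text
time_s: 11.73
tool_pos: [0.4913, -0.068, 0.1959]
tcp_rot: [0.512, 3.094, -0.001]
ft_force: [1.1, 0.3, 0.7]
gripper_width: 0.0007
```

```bash
python3 st.py; python3 - <<'E'
from h import *
from workcell import env
wristcam(env,'w10')
for n in('side','scene'):
  c=env.capture(n);np.savez(n+'10.npz',**c)
  i=c['pixels'][180:310,225:390] if n=='side' else c['pixels'][195:285,125:365]
  cv2.imwrite(f'pics/{n}10.png',cv2.resize(i,None,fx=4 if n=='side' else 3,fy=4 if n=='side' else 3,interpolation=cv2.INTER_CUBIC))
E
```

```text
time_s 11.7333
tool_pos [ 0.4913 -0.068   0.1959]
joints [-0.2456  0.3415  0.3549  1.9995 -0.1585  0.8216  1.441 ]
joint_velocities [ 0.0045  0.0297 -0.0141  0.025  -0.0122 -0.0619  0.0131]
ft_force [1.0896 0.3381 0.6566]
[[-0.947  0.322  0.005]
 [ 0.322  0.947 -0.001]
 [-0.005  0.    -1.   ]]
rail y,x -0.0025280545103376945 -0.10493903673432559
rel tub4 along,across 0.10172108930241468 -0.10359144098333943
```

View pics/side10.png

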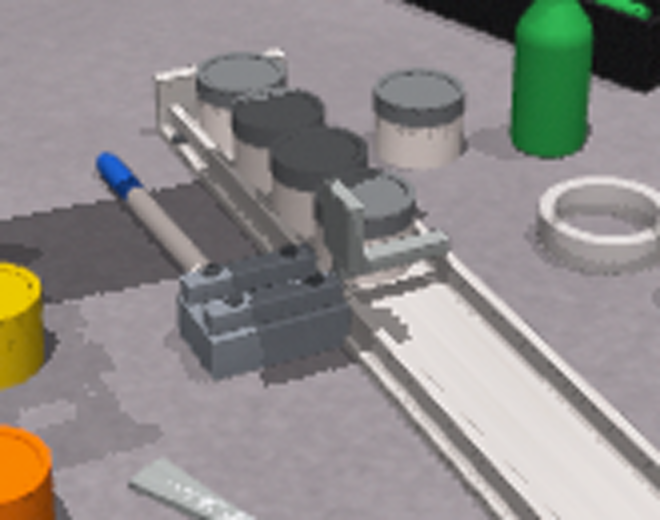

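View pics/scene10.png

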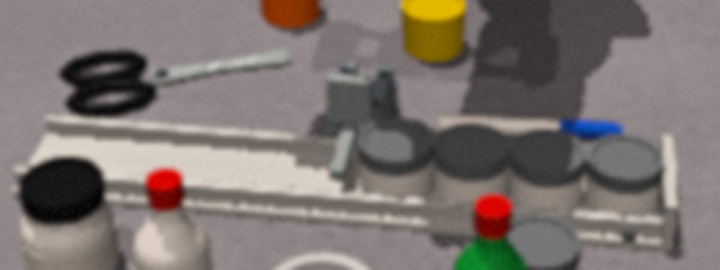

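View pics/w10.png

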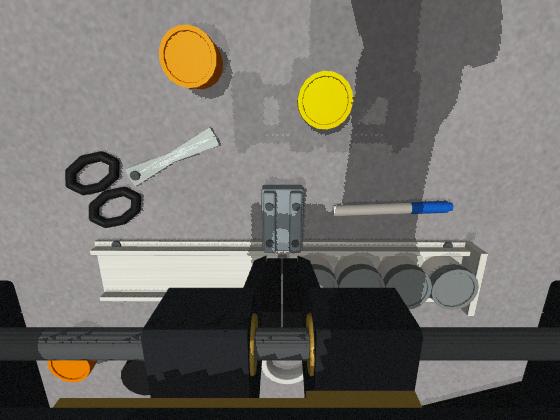

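The bar spans the channel to the far lip (side zoom, about (355,262) to (445,240)), and the row is still tight. I'll compare the tab's travel and the lid positions before and after.

```bash
python3 - <<'E'
from h import *
a=load('side10');t=np.radians(19.05);O=np.array([.5913,-.0999])
def rc(P): d=P[:2]-O; return np.round([d@[np.cos(t),-np.sin(t)],d@[np.sin(t),np.cos(t)]],4)
for u,v in[(205,208),(331,182),(213,204),(340,180),(242,222),(363,200)]: print('tab',rc(onz(a,225+u/4,180+v/4,.07)))
print('bar tip',rc(onz(a,225+447/4,180+237/4,.034)))
for n,(x,y) in {'before':(225,180)}.items():
    p,q=load('side0')['pixels'],a['pixels']
    d=cv2.absdiff(p,q).max(2)>40
    # lids unchanged between retreat and now
    d=cv2.absdiff(load('side7')['pixels'],q).max(2)[190:212,270:300];print('lid1 region diff mean',d.mean())
E
```

```text
tab [-0.0945  0.0115]
tab [-0.0327  0.0082]
tab [-0.0898  0.0132]
tab [-0.0281  0.008 ]
tab [-0.0844 -0.007 ]
tab [-0.027  -0.0129]
bar tip [ 0.0216 -0.0064]
lid1 region diff mean 11.47121212121212
```

The tab moved about 60 mm from a start somewhere in 0–8 mm and met a hard limit, so it reads as home. Handing in.

```bash
python3 -c "
from workcell import env
print(env.finish_job(), env.sense()['time_s'])"
```

```text
the job is handed in; nothing more can be done
the job is handed in; nothing more can be done
```

I pushed the four tubs as one train, touching only tub 4, until the row stopped against the end stop. I then pushed the keeper tab to its limit, backed the arm clear and handed the job in at about 12 s. No verdict was given.

**Last checks:**
- **Row:** The tubs stand upright and touch each other and the stop, at 50 mm spacing. The push force rose from about 3 N to 9 N at the stop, and the tool halted where I had predicted.
- **Keeper:** The tab moved about 60 mm in the camera views from a start somewhere in 0–8 mm. It halted at about 11 N, against about 2 N of friction, so I take it as fully home. The bar spans the channel behind tub 4.
- **Other objects:** Everything else in view looks where it was, and the arm touched nothing when I handed in.

**What disagreed:**
- **Camera views:** They differed by up to about 10 mm on the lids (about 5 mm on the rail edges), and my rail origin was about 4 mm off. I used positions relative to the tubs and the tab instead.
- **First descent:** The tool drifted about 12 mm sideways with a slight tilt before touching anything. I never found the cause; I backed off, re-centred and lowered in smaller steps.

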